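# Weigh the spice jars on the kitchen balance

## Task

Weigh the spices standing out on the worktop. First clear the scraper off the white goods pan and slide it blade first, fully home, into the slot of its wooden dock; then stand all the loose spice jars (there are three or four) upright on the white pan and put brass weights on the dark pan until the beam floats level. Leave weights you do not need off the white pan, and do not disturb the glass and the pepper mill.

Things in the scene. Friction and masses are not known exactly. Their poses are not given: they have to be found in the camera images.
- scraper: bench scraper, 200 g, lying on the goods pan at the start. Steel blade 104 (x) x 84 (y) x 4 mm; origin: centre of its underside, x towards the leading edge (52 mm ahead). Blue handle bar 20 mm thick (x), 84 mm long (y) along the rear edge, centred at x = -42 mm, top 42 mm above the underside: grip it across the 20 mm, at least 15 mm above the underside (the pan's rim is close behind it)
- dock: fixed wooden scraper dock, 150 (x) x 110 (y) x 30 mm, origin: centre of its underside. Plinth 8 mm thick all along; over x = +13 to +75 mm a roof (top at 30 mm) leaves a flat slot 94 mm wide, 14 mm high (z 8 to 22 mm), 54 mm deep to a stop at x = +67 mm. x = -75 to +13 mm is an open ledge. The slot opens towards -x, so the blade goes in along +x
- dock_home (a point): where the scraper's origin lies when it is home in the dock: on the plinth top, blade against the stop; axes as the dock's, and the scraper's x must point along the dock's x
- balance: kitchen balance, fixed. Green base 120 (x) x 300 (y) x 14 mm, origin: centre of its underside. Beam along y, pivot 35 mm up; red needle and white scale plate in the middle, 109 mm high. Two square pans at y = +105 mm (goods, white) and y = -105 mm (weights, dark), kept horizontal by a linkage, so where on a pan a load stands does not matter
- beam (a joint): tilt of the beam in rad: 0 level, positive when the goods pan hangs lower, stops at -0.12 and +0.12. Softly sprung: a difference of 10 g tilts it about 0.017 rad, 70 g or more puts it on the stop; settles within about 1.5 s. Each pan moves up or down about 12 mm to the stop.
- goods_pan_floor (a point): centre of the upper face of the goods pan's floor (white pan), 59 mm above the worktop when level; axes as the balance's. Inside 118 (x) x 124 (y) mm, rim 10 mm above the floor; four jars fit two by two (pitch 58 mm in x, 60 mm in y).
- weight_pan_floor (a point): the same point of the weight pan (dark pan), at the balance's -y side, same size; four weights fit two by two. Wall cabinets hang from 0.58 m above the worktop, from about x = 0.6 m on: keep lifts low
- jar_a: spice jar with white cap and reddish filling, 49 mm diameter, 112 mm high. Origin: centre of its underside; z is up its axis. Weighs 200 g (within 2 %). May be absent. Stays upright when gripped round the body and set down gently.
- jar_b: spice jar with white cap and green filling, 49 mm diameter, 112 mm high. Origin: centre of its underside; z is up its axis. Weighs 200 g (within 2 %). May be absent. Stays upright when gripped round the body and set down gently.
- jar_c: spice jar with yellow-brown cap and green and red label, 42 mm diameter, 106 mm high. Origin: centre of its underside; z is up its axis. Weighs 100 g (within 2 %). May be absent. Stays upright when gripped round the body and set down gently.
- jar_d: another jar like jar_c. Origin: centre of its underside; z is up its axis. Weighs 100 g (within 2 %). May be absent. Stays upright when gripped round the body and set down gently.
- big_1: 200 g counterweight: brass disc 52 mm diameter, 34 mm high, with a red knob on top (24 mm diameter, 30 mm high, 64 mm in all); grip the knob. Origin: centre of its underside; z is up its axis.
- big_2: 200 g counterweight like big_1. Origin: centre of its underside; z is up its axis.
- small_1: 100 g counterweight: brass disc 42 mm diameter, 26 mm high, with a black knob on top (24 mm diameter, 30 mm high, 56 mm in all); grip the knob. Origin: centre of its underside; z is up its axis.
- small_2: 100 g counterweight like small_1. Origin: centre of its underside; z is up its axis.
- tumbler: water glass, 80 mm diameter, 91 mm high, a bystander behind the work; leave it alone
- pepper_mill: wooden pepper mill, 58 mm diameter, 160 mm high, a bystander behind the work; leave it alone

How it is judged:
By the outcome, as a careful person would: the job done as asked, in the order asked, and still so for the second after the job is handed in, with the robot touching nothing.
Of jar_a, jar_b, jar_c, jar_d only 3 to 4 are there at a start; the rules pass over those that are not, and their reading is None.
At some moment in a run one of big_1, big_2, small_1, small_2 may be knocked a few centimetres aside while the robot is not near it.
It also fails if it takes over 210 s, if anything falls off the work surface, if the arm or the gripper's body presses on something with over 40 N, if the wrist force passes 120 N, or if a joint passes its speed limit or range.

## Robot

A 7-joint arm with a two-finger parallel gripper is mounted at the origin on a cart in front of the work surface, level with it; the furniture and walls round the work are solid. World frame = base frame: x ahead of the robot, y to its left, z up, the work surface at z = 0. Lengths are in mm, angles in rad, forces in N, time in s.
With the tool pointing down it reaches from about 375 to 925 mm from the base axis. Payload 3.1 kg.
Tool frame: the origin (TCP) lies midway between the tips of the shut fingers; the grasp point (between the pads) lies 19 mm behind it; z points along the fingers, y is the line along which they close (so a half turn about z gives the same grasp; the last joint's range is limited). The gripper opens to 85 mm and grips with 20 to 120 N. Pads are 22 mm wide; open, the fingers measure 114 mm over their backs; the gripper's body (76 mm by 85 mm) begins 54 mm behind the grasp point. The pads swing forward as they close: fully open they stand 13 mm farther back than shut.
Start: joints at [-1.44, 0.383, 0.044, 1.598, -0.018, 1.161, -0.05], TCP at [147.402, 633.068, 231.269] pointing down, gripper open.
Joint ranges: [-2.61, 2.61], [-0.41, 2.15], [-1.48, 1.57], [0, 2.5], [-1.57, 4.71], [0.05, 1.97], [-2.85, 2.85]. Speed limits (rad/s): [2.79, 2.79, 3.14, 3.14, 3.14, 3.14, 3.14].

## Interface

Orientations are given as a rotation vector (axis times angle).
In Python, from workcell import manip, jaws, kinematics, status, get_image, camera_params, ticket, finder gives the robot as it stands. Calls block until the motion is done:
- manip.move_ptp(position, orientation): joint-space move of the TCP to a pose.
- manip.line_to(position, rot=None, speed=150, threshold=None): straight line of the TCP; rot=None keeps the orientation; speed is the mean speed in mm/s. With threshold (N) it stops when the force on the tool has changed by that much, and returns True; else False.
- manip.move_j(angles): joint-space move.
- jaws.set_gripper(opening, effort=None): opening from 0.0 (shut) to 1.0 (fully open); effort is the grip in N (None keeps the last); returns when the fingers have stopped.
- manip.dwell(seconds).
- kinematics.inverse_kinematics(position, orientation): joint angles nearest the present ones, or None.
- status.observe(): the state.
- get_image(name): name is "scene" or "top"; returns (picture, depth): 420x560x3 uint8, red, green, blue; 420x560 float32, mm along the optical axis (not along the pixel's ray), 0 where there is no reading.
- camera_params(name): a dict with "intrinsics" (3x3 intrinsics, pixels), "xyz" and "rotation" of the camera in the world. Camera axes: x right, y up, looking along -z (the intrinsics and any distortion apply to the point x, -y, -z); pixel columns grow to the right and rows downward; lengths in mm; the calibration is good to about 2 mm. A picture is of the moment at which its call begins. camera_params takes no time and is no camera call.
A pose or a line that the arm cannot do raises manip.IKError and nothing moves.
- ticket.hand_in(): hands the job in; it is judged then, once.
Trained networks look in the newest picture that a camera, given by its name, has taken for a name from the list of things; names that differ only in an ending like _2 or _b are one class to them, and where a whole thing is asked for, a point or a joint stands for the part that bears it (a point fixed in the world has none). Each returns a list of dicts, best first, with "p" (0 to 1); they miss things now and then, are a little off and sometimes report something else, mostly with a low value. They report only what shows in the picture. A call takes as long as a camera call.
- finder.recognise(camera, query): "extent" ([centre column, centre row, width, height] in pixels, round what is visible of it).
- finder.silhouettes(camera, query): "region" (420x560 bool, what is visible of it) and "extent" ([centre column, centre row, width, height] in pixels, round what is visible of it).
The state is a dict: "time_s": time; "joint_positions": joint angles; "joint_vel": joint speeds; "effort": joint torques, N m; "ee_pos": TCP position; "ee_rot": TCP orientation; "force": force on the tool from outside, world axes, zero at the start; "wrist_torque": the same for the moment, N m; "finger_gap": opening from 0.0 (shut) to 1.0 (fully open); "finger_force": force on a finger pad.
Only numpy, scipy, OpenCV 4.12 (cv2) and the standard library are available. Lean on these libraries where they do the work, as an engineer would, in place of code of your own. Each camera call takes 0.05 s, during which the arm holds its last target. There are 200 camera calls.

## Working session

There is one attempt and no reset: what is moved stays moved. The work goes in short steps, each a Python script; the robot and the scene stay as the last script left them, time stands still between calls to the robot, and variables do not carry over. Pictures are saved under pics/ and viewed, at most 14 in all, crops included, and the job is handed in when it is done.

```bash
ls; mkdir -p pics; python3 - <<'E'
from workcell import *
import cv2,numpy as np
s=status.observe();print(s["time_s"],s["ee_pos"],s["ee_rot"],s["finger_gap"])
for n in("scene","top"):
    im,d=get_image(n);cv2.imwrite(f"pics/{n}0.png",cv2.cvtColor(im,cv2.COLOR_RGB2BGR));np.savez(f"{n}0.npz",im=im,d=d)
    p=camera_params(n);print(n,p)
E
```

```text
pics
0.0 [147.2038066  632.12622863 229.84929908] [-0.35846081 -3.12093381  0.00423301] 1.0015922101315946
scene {'intrinsics': array([[482.34290279,   0.        , 285.10355986],
       [  0.        , 482.34290279, 210.72864931],
       [  0.        ,   0.        ,   1.        ]]), 'xyz': array([-149.75212081, -672.92075196, 1041.85344541]), 'rotation': array([ 0.75583153, -0.31212384, -0.70728371])}
top {'intrinsics': array([[520.97202269,   0.        , 270.22686531],
       [  0.        , 520.97202269, 202.68197199],
       [  0.        ,   0.        ,   1.        ]]), 'xyz': array([ 305.04934547,   62.20313114, 1391.34022362]), 'rotation': array([ 0.14126324, -0.15767801, -1.55661986])}
```

View pics/scene0.png

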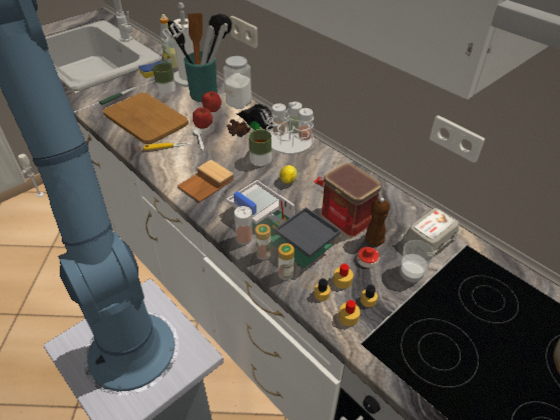

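View pics/top0.png

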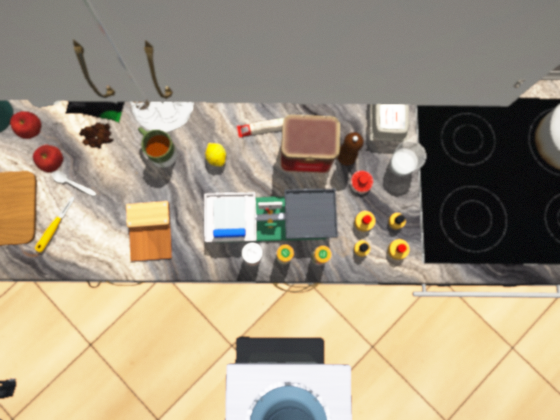

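The scene picture shows one white-capped jar at (243,222), two yellow-capped jars at (263,240) and (286,260), and weights at (322,289), (343,275), (348,313) and (369,295). The dock is at (205,180), and the scraper, with its blue handle at (245,202), lies on the white pan. The top picture agrees: dock (150,230), white pan (230,217), dark pan (311,214), jars (252,253), (285,254) and (322,254), weights (365,221), (398,220), (362,248) and (400,249).

```bash
cat > h.py <<'E'
from workcell import *
import numpy as np, cv2
from scipy.spatial.transform import Rotation as R
def cloud(cam,d,dp=None):
    p=camera_params(cam) if dp is None else dp
    K=np.array(p["intrinsics"]);v,u=np.indices(d.shape)
    P=np.stack([(u-K[0,2])/K[0,0]*d,-(v-K[1,2])/K[1,1]*d,-d],-1)
    W=P@R.from_rotvec(p["rotation"]).as_matrix().T+p["xyz"]
    W[d<=0]=np.nan
    return W
def proj(cam,X):
    p=camera_params(cam);K=np.array(p["intrinsics"])
    c=R.from_rotvec(p["rotation"]).as_matrix().T@(np.array(X)-p["xyz"])
    return K[0,0]*c[0]/-c[2]+K[0,2], K[1,1]*-c[1]/-c[2]+K[1,2]
def save(im,name,box=None,k=1):
    if box: im=im[box[1]:box[3],box[0]:box[2]]
    cv2.imwrite(f"pics/{name}.png",cv2.cvtColor(cv2.resize(im,None,fx=k,fy=k,interpolation=cv2.INTER_CUBIC),cv2.COLOR_RGB2BGR))
E
python3 - <<'E'
from h import *
np.set_printoptions(precision=0,suppress=True)
for cam in("top","scene"):
    im,d=get_image(cam);W=cloud(cam,d);np.save(cam+"W.npy",W)
    for q in("scraper","dock","goods_pan_floor","weight_pan_floor","jar_a","jar_b","jar_c","big_1","small_1","tumbler","pepper_mill","balance"):
        for r in finder.silhouettes(cam,q):
            if r["p"]<.3: continue
            w=W[r["region"]];w=w[~np.isnan(w[:,0])]
            if len(w)<5: continue
            zt=np.percentile(w[:,2],95);t=w[w[:,2]>zt-6]
            print(cam,q,round(r["p"],2),np.array(r["extent"]),"top z%.0f"%zt,"mid",(t.max(0)+t.min(0))[:2]/2,"med",np.median(t,0)[:2],"bb",w.min(0),w.max(0))
print(status.observe()["time_s"])
E
```

```text
top scraper 0.78 [230. 219.  34.  42.] top z88 mid [481. 153.] med [481. 153.] bb [470. 111.  39.] [577. 201.  94.]
top scraper 0.38 [361. 248.  14.  14.] top z58 mid [ 452. -195.] med [ 451. -193.] bb [ 431. -220.   -6.] [ 477. -174.   64.]
top dock 0.72 [149. 231.  45.  61.] top z32 mid [536. 373.] med [534. 372.] bb [414. 311.  -3.] [570. 429.  38.]
top goods_pan_floor 0.85 [232. 215.  54.  52.] top z57 mid [526. 154.] med [524. 157.] bb [461.  86.  13.] [591. 220.  63.]
top weight_pan_floor 0.62 [306. 214.  52.  52.] top z81 mid [534. -55.] med [536. -53.] bb [ 468. -131.   -2.] [613.  12.  88.]
top jar_a 0.69 [321. 254.  21.  21.] top z108 mid [427. -81.] med [426. -80.] bb [ 406. -100.   -3.] [446. -60. 111.]
top jar_a 0.64 [284. 253.  18.  23.] top z109 mid [428.  12.] med [427.  12.] bb [408.  -8.  -1.] [448.  34. 113.]
top jar_a 0.55 [254. 254.  20.  20.] top z114 mid [427.  94.] med [426.  93.] bb [403.  69.  -6.] [463. 116. 117.]
top jar_a 0.53 [150. 229.  46.  62.] top z32 mid [536. 373.] med [535. 373.] bb [414. 311.  -9.] [572. 430.  38.]
top jar_b 0.69 [321. 254.  21. 
[... 4123 characters left out ...]
-313.] med [ 678. -318.] bb [ 643. -352.   -2.] [ 725. -273.   93.]
scene pepper_mill 0.75 [378. 222.  20.  51.] top z147 mid [ 704. -162.] med [ 702. -164.] bb [ 677. -192.   -6.] [855. -59. 161.]
scene pepper_mill 0.37 [417. 261.  37.  39.] top z88 mid [ 684. -313.] med [ 682. -314.] bb [ 643. -352.    4.] [ 748. -268.   93.]
scene balance 0.72 [284. 222. 111.  86.] top z83 mid [507.  30.] med [547.   6.] bb [ 416. -125.   -7.] [658. 275. 112.]
scene balance 0.36 [368. 298.  19.  20.] top z55 mid [ 521. -293.] med [ 520. -293.] bb [ 500. -312.   -2.] [ 558. -273.   59.]
scene balance 0.31 [254. 202.  38.  30.] top z88 mid [479. 149.] med [477. 146.] bb [467. 109.  42.] [573. 197.  92.]
1.4
```

```bash
python3 - <<'E'
from h import *
np.set_printoptions(precision=1,suppress=True)
def rect(n,W,box,z):
    m=(W[...,0]>box[0])&(W[...,0]<box[1])&(W[...,1]>box[2])&(W[...,1]<box[3])&(W[...,2]>z[0])&(W[...,2]<z[1])
    p=W[m]; c,s,a=cv2.minAreaRect(p[:,:2].astype(np.float32)); print(cam,n,len(p),np.array(c),np.array(s),round(a,1),"zmed %.1f"%np.median(p[:,2]))
for cam in("top","scene"):
    W=np.load(cam+"W.npy")
    rect("roof",W,(490,600,300,440),(24,40))
    rect("dock",W,(400,600,300,440),(4,40))
    rect("handle",W,(455,520,100,210),(78,100))
    rect("blade",W,(495,590,100,210),(46,54.5))
    rect("goods pan",W,(440,620,75,235),(40,65))
    rect("weight pan",W,(440,620,-130,14),(66,95))
    rect("wfloor",W,(490,580,-100,-30),(60,95))
rr=lambda th:R.from_matrix(np.column_stack([np.cross([np.cos(th),np.sin(th),0],[0,0,-1]),[np.cos(th),np.sin(th),0],[0,0,-1]])).as_rotvec()
for th in(0,45,90,135,180,-45,-90,-135):
    for p in((480,153,150),(450,373,150),(425,-80,150),(555,120,220),(445,-291,150)):
        q=kinematics.inverse_kinematics(p,rr(np.radians(th))); print(th,p,None if q is None else np.array(q))
E
```

```text
top roof 923 [535.7 374. ] [ 62.7 109.9] 4.7 zmed 29.0
top dock 2238 [499.5 369.8] [135.  193.8] 88.2 zmed 10.7
top handle 261 [481.3 153. ] [20.1 81.1] 1.5 zmed 86.3
top blade 1028 [542.6 155.7] [ 93.6 107.6] 0.8 zmed 49.4
top goods pan 2147 [526.3 147. ] [127.6 143.7] 1.6 zmed 48.5
top weight pan 2424 [533.4 -54.9] [127.2 132.7] 1.8 zmed 71.3
top wfloor 945 [534.9 -65. ] [69.9 89.9] 90.0 zmed 70.5
scene roof 423 [534.7 374.4] [ 65.3 116.3] 4.6 zmed 29.2
scene dock 1189 [496.9 372.5] [182.1 134.2] 1.9 zmed 10.2
scene handle 169 [479.8 150.6] [83.4 24.3] 89.6 zmed 85.7
scene blade 502 [542.  155.3] [110.   90.9] 88.8 zmed 49.5
scene goods pan 1020 [516.8 149.9] [147.1 143.5] 88.2 zmed 49.4
scene weight pan 1768 [532.2 -54.7] [130.5 136.7] 2.2 zmed 71.7
scene wfloor 609 [535. -65.] [69.9 89.7] 89.9 zmed 70.9
0 (480, 153, 150) [-0.9  0.2  0.6  2.  -0.2  0.9 -0.2]
0 (450, 373, 150) [-1.1  0.4  0.4  1.8 -0.2  1.  -0.6]
0 (425, -80, 150) [-0.9  0.1  1.1  2.2 -0.1  0.9  0.2]
0 (555, 120, 220) [-0.9  0.3  0.7  1.8 -0.2  1.1 -0.1]
0 (445, -291, 150) [-0.4  0.5  1.2  2.  -0.5  1.   1. ]
45 (4
[... 1291 characters left out ...]
.9 -0.6]
-45 (555, 120, 220) [-0.9  0.3  0.7  1.8 -0.2  1.1 -0.9]
-45 (445, -291, 150) [-0.4  0.5  1.2  2.  -0.5  1.   0.2]
-90 (480, 153, 150) [-1.   0.2  0.7  2.  -0.2  0.9 -1.8]
-90 (450, 373, 150) [-1.3  0.4  0.6  1.9 -0.3  1.  -2.1]
-90 (425, -80, 150) [-0.9  0.1  1.1  2.2 -0.1  0.9 -1.4]
-90 (555, 120, 220) [-1.   0.3  0.8  1.8 -0.2  1.1 -1.6]
-90 (445, -291, 150) [-0.4  0.5  1.2  2.  -0.5  1.  -0.6]
-135 (480, 153, 150) [-1.5  0.6  1.4  2.1 -0.7  1.1 -2.1]
-135 (450, 373, 150) [-1.7  0.8  1.4  1.9 -0.9  1.2 -2.4]
-135 (425, -80, 150) [-1.2  0.3  1.5  2.2 -0.3  0.9 -1.9]
-135 (555, 120, 220) [-1.3  0.6  1.4  1.9 -0.7  1.2 -2.1]
-135 (445, -291, 150) [-0.4  0.5  1.2  2.  -0.5  1.  -1.4]
```

```bash
cat >> h.py <<'E'
def down(deg):
    t=np.radians(deg);y=np.array([np.cos(t),np.sin(t),0]);z=np.array([0,0,-1.])
    return R.from_matrix(np.column_stack([np.cross(y,z),y,z])).as_rotvec()
def st(msg=""):
    s=status.observe();print(msg,"t%.1f"%s["time_s"],"pos",np.round(s["ee_pos"],1),"F",np.round(s["force"],1),"gap %.3f ff %.1f"%(s["finger_gap"],s["finger_force"]));return s
E
python3 - <<'E'
from h import *
g=down(1.2)
manip.move_ptp((480.5,152,170),g); jaws.set_gripper(.7,80)
manip.line_to((480.5,152,62.5),speed=120,threshold=8); st("down")
jaws.set_gripper(0,80); st("grip")
manip.line_to((480.5,152,170),speed=100); st("up")
for c in("top","scene"):
    im,d=get_image(c);W=cloud(c,d)
    r=finder.silhouettes(c,"scraper")
    for k in r[:2]: print(c,k["p"],k["extent"])
    m=(W[...,0]>500)&(W[...,0]<620)&(W[...,1]>80)&(W[...,1]<230)&(W[...,2]>135)&(W[...,2]<180)
    p=W[m]; print(c,cv2.minAreaRect(p[:,:2].astype(np.float32)),np.median(p[:,2]), np.linalg.lstsq(np.c_[p[:,:2]-[540,153],np.ones(len(p))],p[:,2],rcond=None)[0])
    if c=="scene":save(im,"lift",(130,80,400,282),2.9)
E
```

```text
down t4.9 pos [481.3 152.2  63.1] F [ 0.2 -0.6  0.1] gap 0.695 ff 0.0
grip t5.4 pos [481.  152.3  63.3] F [-0.5  0.   6.5] gap 0.214 ff 77.9
up t6.6 pos [479.8 151.8 169.2] F [-0.7  0.6 -2.5] gap 0.218 ff 77.8
top 0.52 [244.2, 208.2, 2.7, 34.5]
top ((537.4186401367188, 116.7889175415039), (74.5537338256836, 7.337331295013428), 1.5913382768630981) 155.44299083213014 [-8.97964662e-03  8.30245854e-02  1.58329391e+02]
scene 0.66 [254.8, 174.8, 43.0, 28.1]
scene ((539.0773315429688, 154.0382843017578), (89.15967559814453, 74.39570617675781), 88.01486206054688) 155.34188427293748 [-1.06552711e-02 -1.45748137e-03  1.55290399e+02]
```

View pics/lift.png

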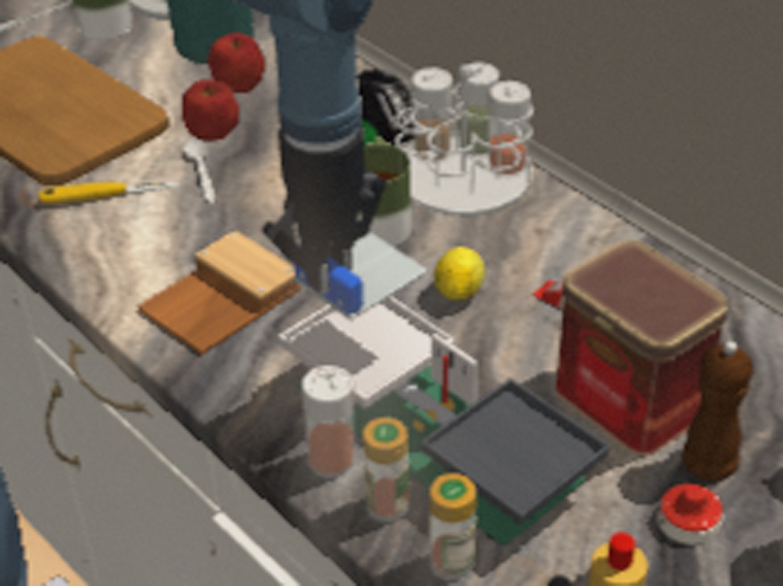

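The lift picture shows the scraper level in the grip: blue handle at (345,288), blade at (375,265). The beam is back near level, and the empty white pan is at (375,340).

```bash
python3 - <<'E'
from h import *
a=np.radians(4.7);u=np.array([np.cos(a),np.sin(a)]);roof=np.array([535.2,374.2]);g=down(4.7)
P=lambda s,z:(*(roof-(71+s)*u),z)   # s = mm short of home
q0=P(75,170)
manip.line_to((460,153,170),speed=200)
manip.move_ptp(q0,g)
manip.line_to(P(75,29),speed=120,threshold=8); st("low")
for c in("scene","top"):
    im,d=get_image(c);W=cloud(c,d)
    m=(W[...,0]>425)&(W[...,0]<520)&(W[...,1]>310)&(W[...,1]<430)&(W[...,2]>12.5)&(W[...,2]<24)
    p=W[m]; print(c,len(p),cv2.minAreaRect(p[:,:2].astype(np.float32)),np.median(p[:,2]))
    save(im,"dock"+c,(120,130,270,240),5)
E
```

```text
low t9.3 pos [390.4 362.9  29.8] F [ 0.4 -0.  -1.7] gap 0.219 ff 77.9
scene 310 ((466.286376953125, 362.64141845703125), (91.95700073242188, 109.52271270751953), 8.591571807861328) 16.431678705181525
top 442 ((474.1184997558594, 372.5992431640625), (108.66738891601562, 93.7375259399414), 87.0900650024414) 16.323487571133455
```

View pics/dockscene.png

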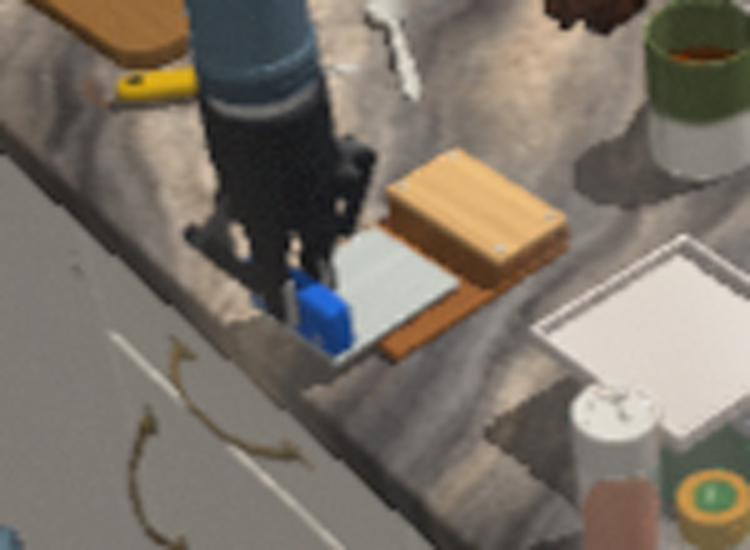

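The dock picture shows the blade over the ledge at (390,290), roughly parallel to the roof mouth and level. The plinth shows on both sides of it. I'll insert it with a force guard.

```bash
python3 - <<'E'
from h import *
a=np.radians(4.7);u=np.array([np.cos(a),np.sin(a)]);roof=np.array([535.2,374.2])
P=lambda s,z:(*(roof-(71+s)*u),z)
im,d=get_image("scene");W=cloud("scene",d)
hsv=cv2.cvtColor(im,cv2.COLOR_RGB2HSV)
m=(hsv[...,1]<60)&(W[...,2]>10)&(W[...,2]<24)&(W[...,0]>440)&(W[...,0]<500)&(W[...,1]>310)&(W[...,1]<430)
p=W[m][:,:2]-roof;n=np.array([-u[1],u[0]]);l=p@n;print("blade lateral",len(l),np.percentile(l,[2,50,98]),"fwd max",np.percentile(p@u,98))
h=manip.line_to(P(10,29),speed=60,threshold=8); s=st(f"in {h}")
if not h:
    h=manip.line_to(P(5,24.3),speed=20,threshold=5); st(f"lower {h}")
    h=manip.line_to(P(-8,status.observe()["ee_pos"][2]),speed=15,threshold=12); s=st(f"push {h}")
x=np.array(s["ee_pos"][:2])-roof;print("short of home by (u)",-x@u-71,"lat",x@n)
E
```

```text
blade lateral 220 [-39.62895408  -2.31092556  43.0915684 ] fwd max -54.58215640762862
in False t10.7 pos [453.7 367.6  28.8] F [-1.  -1.2 -1.7] gap 0.220 ff 77.9
lower True t11.0 pos [458.5 368.2  25. ] F [-0.6  0.   4.8] gap 0.217 ff 78.8
push True t11.7 pos [464.1 369.4  25.4] F [-2.2 -1.2  5.9] gap 0.221 ff 78.8
short of home by (u) 0.2387570603207365 lat 1.0614601682196645
```

```bash
python3 - <<'E'
from h import *
a=np.radians(4.7);u=np.array([np.cos(a),np.sin(a)]);roof=np.array([535.2,374.2])
P=lambda s,z:(*(roof-(71+s)*u),z)
h=manip.line_to(P(-8,status.observe()["ee_pos"][2]-.3),speed=15,threshold=15); s=st(f"push {h}")
jaws.set_gripper(.37); st("open")
p=np.array(status.observe()["ee_pos"])
# nudge handle forward with the rear finger
h=manip.line_to((p[0]+12*u[0],p[1]+12*u[1],p[2]+1),speed=20,threshold=8); s=st(f"nudge {h}")
print(-(np.array(s["ee_pos"][:2])-roof)@u-71)
b=np.array(s["ee_pos"])-[4*u[0],4*u[1],0]
manip.line_to(b,speed=40)
manip.line_to((b[0],b[1],170),speed=150); st("up")
manip.move_ptp((425.5,180,200),down(90))
for c in("scene","top"):
    im,d=get_image(c);W=cloud(c,d);hsv=cv2.cvtColor(im,cv2.COLOR_RGB2HSV)
    m=(hsv[...,0]>100)&(hsv[...,0]<125)&(hsv[...,1]>130)&(W[...,2]>38)&(W[...,2]<60)&(W[...,0]>400)&(W[...,0]<500)&(W[...,1]>300)&(W[...,1]<430)
    p=W[m];print(c,len(p),cv2.minAreaRect(p[:,:2].astype(np.float32)),np.median(p[:,2]))
    m=(W[...,0]>490)&(W[...,0]<600)&(W[...,1]>300)&(W[...,1]<440)&(W[...,2]>24)&(W[...,2]<40)
    print("roof",cv2.minAreaRect(W[m][:,:2].astype(np.float32)))
    save(im,"dock2"+c,(120,130,270,240),5)
E
```

```text
push True t12.2 pos [464.3 370.1  26. ] F [-1.8 -1.1  6.7] gap 0.216 ff 79.3
open t12.5 pos [463.3 369.3  24.5] F [-0.5  0.1 -0.3] gap 0.369 ff 0.0
nudge True t12.9 pos [469.  369.7  24.4] F [-0.8 -0.4 -0.2] gap 0.369 ff 0.0
-4.6107469727343755
up t14.3 pos [464.2 368.9 168.9] F [-0.5  0.1 -0.3] gap 0.368 ff 0.0
scene 130 ((460.7840881347656, 367.5245666503906), (19.991466522216797, 79.88605499267578), 4.494298458099365) 47.79048303586512
roof ((532.947021484375, 372.777587890625), (63.37588882446289, 114.82209777832031), 4.793034076690674)
top 224 ((463.6755676269531, 369.6318359375), (17.835803985595703, 82.0586166381836), 5.354974746704102) 48.094960367088106
roof ((535.671630859375, 373.76434326171875), (62.82522964477539, 110.0498046875), 4.968412399291992)
```

View pics/dock2scene.png

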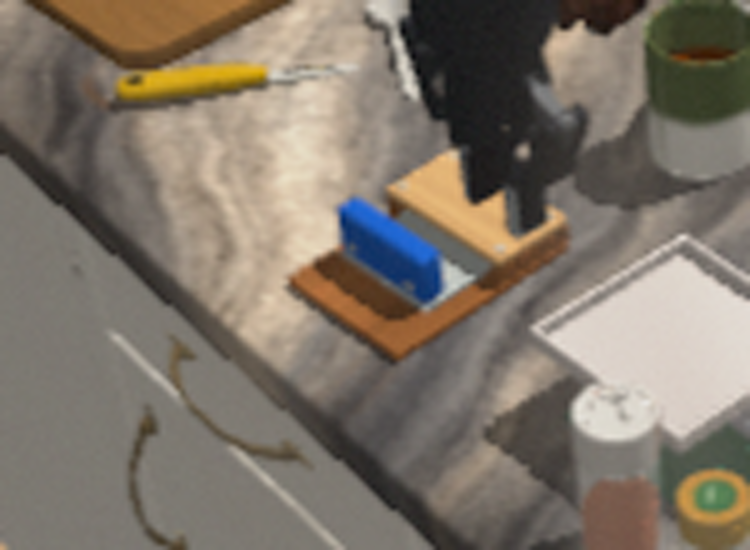

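The dock picture shows the scraper home: handle at (390,250), square to the roof and with the blade under it. The handle lies 72 mm behind the roof centre against an expected 71 mm. Now the jars.

```bash
cat >> h.py <<'E'
G=np.array([526,155.]);WP=np.array([532.8,-54.8]);Y=1.8
def loc(c,x,y):
    a=np.radians(Y);return c+np.array([x*np.cos(a)-y*np.sin(a),x*np.sin(a)+y*np.cos(a)])
def jar(src,dst,th,f=40,thr=5):
    manip.move_ptp((*src,200),down(90)); jaws.set_gripper(.78,f)
    h=manip.line_to((*src,51),speed=150,threshold=6); st(f"at jar {h}")
    if h: return False
    jaws.set_gripper(0,f); st("grip")
    manip.line_to((*src,240),speed=150)
    manip.move_ptp((*dst,240),down(th))
    manip.line_to((*dst,116),speed=120,threshold=10)
    h=manip.line_to((*dst,93),speed=30,threshold=thr); s=st(f"placed {h}")
    jaws.set_gripper(min(1,s["finger_gap"]+.2)); manip.line_to((*dst,240),speed=150); st("up"); return True
E
python3 - <<'E'
from h import *
jar((425,92),loc(G,0,30),0)
manip.move_ptp((425.5,10.5,240),down(90))
im,d=get_image("scene");W=cloud("scene",d);save(im,"jar1",(180,120,400,282),3.5)
m=(W[...,0]>470)&(W[...,0]<590)&(W[...,1]>90)&(W[...,1]<230)&(W[...,2]>140)&(W[...,2]<175)
print(cv2.minAreaRect(W[m][:,:2].astype(np.float32)),loc(G,0,30),np.median(W[m][:,2]))
E
```

```text
at jar True t17.6 pos [424.9  92.2  54.7] F [-0.8  1.1  9.1] gap 0.777 ff 4.0
((0.0, 0.0), (0.0, 0.0), 0.0) [525.05767723 184.98519681] nan
  return _methods._mean(a, axis=axis, dtype=dtype,
  ret = ret.dtype.type(ret / rcount)
```

View pics/jar1.png

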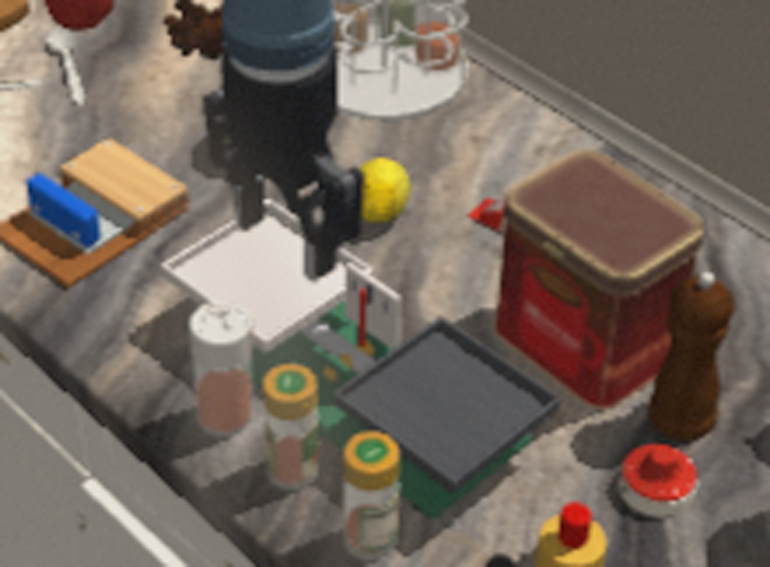

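The picture shows the jar still upright at (222,370) and the gripper retracted. The knuckles probably met the cap because I was too low, so I'll grip higher with a wider opening.

```bash
python3 - <<'E'
s=open('h.py').read()
i=s.index("def jar(")
s=s[:i]+'''def jar(src,dst,th,z=63,f=40,thr=5,gap=.85):
    manip.move_ptp((*src,220),down(90)); jaws.set_gripper(gap,f)
    manip.line_to((*src,z+25),speed=150)
    h=manip.line_to((*src,z),speed=50,threshold=5); st(f"at jar {h}")
    if h: manip.line_to((*src,220)); return False
    jaws.set_gripper(0,f); st("grip")
    manip.line_to((*src,z+3),speed=20);st("lift3")
    manip.line_to((*src,z+190),speed=150)
    manip.move_ptp((*dst,z+190),down(th))
    manip.line_to((*dst,z+65),speed=120,threshold=10)
    h=manip.line_to((*dst,z+42),speed=30,threshold=thr); s=st(f"placed {h}")
    jaws.set_gripper(min(1,s["finger_gap"]+.2)); manip.line_to((*dst,z+190),speed=150); st("up"); return True
'''
open('h.py','w').write(s)
E
python3 - <<'E'
from h import *
ok=jar((425,92),loc(G,0,30),0);print(ok)
manip.move_ptp((425.5,10.5,240),down(90))
im,d=get_image("scene");W=cloud("scene",d);save(im,"jar2",(180,120,400,282),3.5)
m=(W[...,0]>470)&(W[...,0]<590)&(W[...,1]>90)&(W[...,1]<230)&(W[...,2]>140)&(W[...,2]<175)
if m.any():print(cv2.minAreaRect(W[m][:,:2].astype(np.float32)),loc(G,0,30),np.median(W[m][:,2]))
E
```

```text
at jar False t20.9 pos [424.9  91.9  62.7] F [-0.3 -0.3 -0.5] gap 0.853 ff 0.0
grip t21.2 pos [425.7  92.3  63.7] F [-0.7  0.5  5.1] gap 0.535 ff 40.6
lift3 t21.5 pos [424.4  91.8  65.7] F [-1.  -0.4 -1.7] gap 0.531 ff 41.1
placed True t26.1 pos [525.7 185.2 110.1] F [-0.5  0.6  4.1] gap 0.536 ff 41.7
up t27.5 pos [524.2 184.7 251.8] F [ 0.   0.1 -0.2] gap 0.737 ff 0.0
True
((516.7282104492188, 170.9234619140625), (27.07741928100586, 46.3060188293457), 41.76769256591797) [525.05767723 184.98519681] 153.8166248650209
```

View pics/jar2.png

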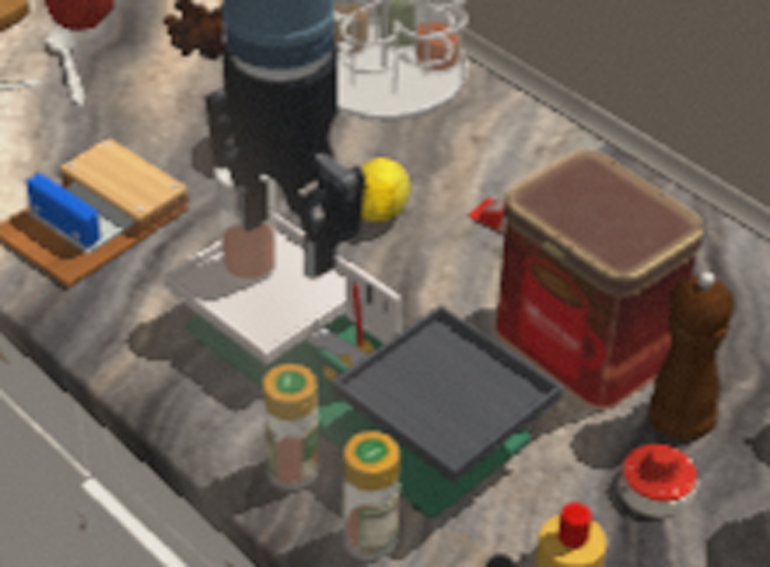

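The picture shows the white-capped jar upright at the far-left corner of the pan (250,230), with the pan down on its stop. Next, both yellow-capped jars.

```bash
python3 - <<'E'
from h import *
ok=jar((426,10.5),loc(G,-30,-33),-45,z=58);print(ok)
if ok: print(jar((425.5,-82),loc(G,30,-33),45,z=58))
manip.move_ptp((430,-150,260),down(45))
im,d=get_image("scene");save(im,"jar3",(200,150,400,330),3.3)
np.set_printoptions(precision=0,suppress=True)
for c in("top","scene"):
    if c=="top":im,d=get_image("top")
    W=cloud(c,d)
    for q in("big_1","small_1","jar_c"):
        for r in finder.silhouettes(c,q):
            if r["p"]<.4: continue
            w=W[r["region"]];w=w[~np.isnan(w[:,0])]
            zt=np.percentile(w[:,2],95);t=w[w[:,2]>zt-6]
            print(c,q,round(r["p"],2),"z%.0f"%zt,(t.max(0)+t.min(0))[:2]/2)
    m=(W[...,0]>490)&(W[...,0]<580)&(W[...,1]>-100)&(W[...,1]<-20)&(W[...,2]>40)&(W[...,2]<95);print("wfloor",np.median(W[m][:,2]))
E
```

```text
at jar False t31.3 pos [425.8  10.4  57.7] F [0.1 0.5 0.9] gap 0.848 ff 0.0
grip t31.7 pos [426.4  10.8  58.4] F [-0.1  1.   2.2] gap 0.472 ff 39.9
lift3 t32.0 pos [425.8  10.4  61. ] F [-0.6 -0.2 -0.9] gap 0.473 ff 40.0
placed True t37.3 pos [497.4 120.8 104.4] F [-0.5  0.   4.4] gap 0.479 ff 39.7
up t38.8 pos [496.2 120.8 246.9] F [-0.4  1.1  0. ] gap 0.681 ff 0.0
True
at jar False t43.1 pos [425.3 -82.1  57.8] F [-0.4  0.   0.7] gap 0.849 ff 0.0
grip t43.5 pos [425.8 -81.8  58.3] F [-0.3  0.8  2.2] gap 0.475 ff 40.0
lift3 t43.8 pos [425.4 -82.   61. ] F [-0.3 -1.2 -0.8] gap 0.472 ff 40.2
placed True t48.0 pos [556.9 123.  104.6] F [-0.9  0.1  5. ] gap 0.470 ff 40.4
up t49.4 pos [556.1 122.8 246.8] F [-0.2  0.1  0.1] gap 0.670 ff 0.0
True
top big_1 0.5 z64 [ 526. -196.]
top small_1 0.66 z32 [512. 374.]
top small_1 0.44 z30 [ 435. -157.]
top jar_c 0.67 z154 [497. 118.]
top jar_c 0.54 z154 [558. 122.]
wfloor 70.68912148114555
scene big_1 0.74 z-38 [ 579. -158.]
scene big_1 0.65 z-817 [965.  52.]
scene small_1 0.81 z452 [ 245. -454.]
scene small_1 0.71 z-64 [ 521. -136.]
scene jar_c 0.8 z144 [484.  37.]
scene jar_c 0.74 z127 [469.  89.]
scene jar_c 0.7 z-817 [965.  51.]
scene jar_c 0.62 z187 [424.  74.]
scene jar_c 0.55 z503 [ 358. -372.]
wfloor 77.76400919104094
```

View pics/jar3.png

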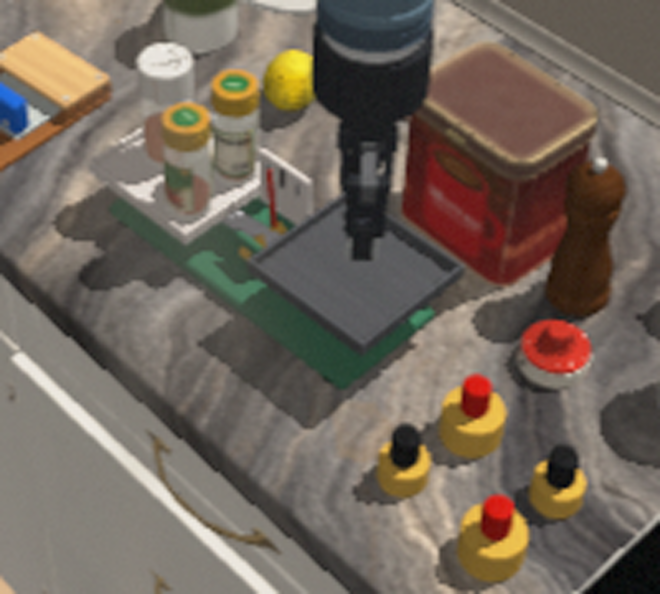

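The picture shows all three jars upright on the white pan at (165,95), (187,150) and (235,120). The weights are at (403,460), (473,415), (557,482) and (492,535). The arm hides some of them from above, and my scene numbers used the wrong depth map, so I'll look again with the arm aside.

```bash
cat >> h.py <<'E'
def weights():
    res={}
    for c in("top","scene"):
        im,d=get_image(c);W=cloud(c,d)
        for q in("big_1","small_1"):
            for r in finder.silhouettes(c,q):
                w=W[r["region"]];w=w[~np.isnan(w[:,0])]
                if r["p"]<.3 or len(w)<20 or np.median(w[:,0])>620: continue
                zt=np.percentile(w[:,2],95);t=w[w[:,2]>zt-6]
                print(c,q,round(r["p"],2),"z%.0f"%zt,np.round((t.max(0)+t.min(0))[:2]/2))
    return im,d
E
python3 - <<'E'
from h import *
manip.move_ptp((430,80,290),down(45))
weights();st()
E
```

```text
top big_1 0.76 z65 [ 448. -290.]
top big_1 0.52 z65 [ 523. -202.]
top small_1 0.64 z33 [535. 373.]
top small_1 0.54 z57 [ 451. -195.]
top small_1 0.53 z57 [ 526. -289.]
scene big_1 0.71 z64 [ 444. -291.]
scene big_1 0.65 z63 [ 520. -204.]
scene big_1 0.61 z153 [555. 120.]
scene small_1 0.69 z56 [ 522. -291.]
scene small_1 0.67 z57 [ 447. -197.]
 t52.2 pos [430.2  78.7 289.9] F [-0.7  0.8  1. ] gap 0.666 ff 0.0
```

```bash
cat >> h.py <<'E'
def weight(src,dst,zp,thr,th=45,z=40,f=50):
    manip.move_ptp((*src,180),down(th)); jaws.set_gripper(.6,f)
    manip.line_to((*src,z+35),speed=150)
    h=manip.line_to((*src,z),speed=60,threshold=5); st(f"at weight {h}")
    if h: manip.line_to((*src,180)); return False
    jaws.set_gripper(0,f); s=st("grip")
    manip.line_to((*src,180),speed=150)
    manip.move_ptp((*dst,180),down(th))
    manip.line_to((*dst,71+z+8),speed=120,threshold=10)
    h=manip.line_to((*dst,zp+z),speed=30,threshold=thr); st(f"placed {h}")
    jaws.set_gripper(.55); manip.line_to((*dst,200),speed=150); return True
E
python3 - <<'E'
from h import *
print(weight((521.5,-203),loc(WP,0,-30),67,4))
manip.move_ptp((430,60,290),down(45)); st()
im,d=weights(); save(im,"w1",(200,150,400,330),3.3)
E
```

```text
at weight False t55.2 pos [ 521.5 -203.2   39.9] F [ 0.6  0.2 -0.3] gap 0.596 ff 0.0
grip t55.6 pos [ 522.  -203.1   40.5] F [ 0.8 -0.1  2. ] gap 0.261 ff 48.8
placed False t58.4 pos [535.  -85.1 107.8] F [ 2.3 -1.   0.6] gap 0.263 ff 49.5
True
 t60.4 pos [429.9  59.3 289.1] F [ 0.  -0.7 -0.3] gap 0.549 ff 0.0
top big_1 0.93 z136 [535. -85.]
top big_1 0.75 z65 [ 449. -290.]
top big_1 0.71 z57 [ 451. -195.]
top big_1 0.52 z57 [ 526. -289.]
top small_1 0.68 z58 [ 451. -195.]
top small_1 0.49 z57 [ 526. -289.]
scene big_1 0.9 z135 [534. -86.]
scene big_1 0.59 z63 [ 445. -292.]
scene small_1 0.72 z56 [ 448. -196.]
scene small_1 0.66 z57 [506. 152.]
scene small_1 0.55 z56 [ 522. -293.]
```

View pics/w1.png

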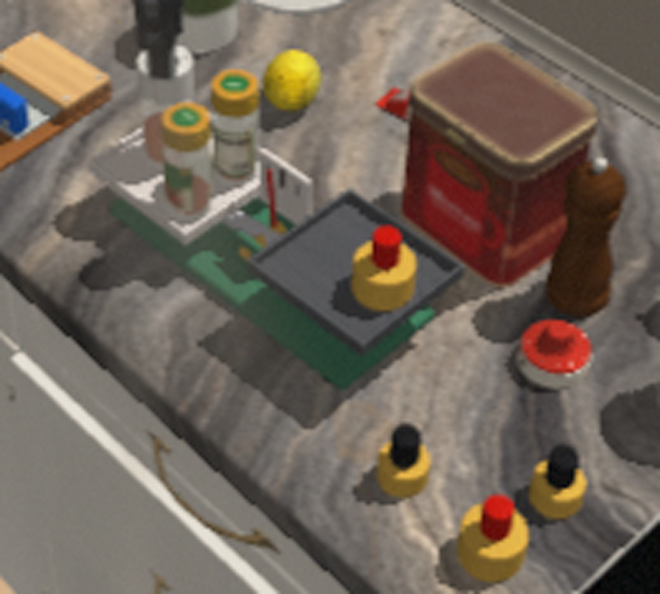

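The picture shows big weight 1 standing at (385,275) on the dark pan. The other big one has not moved, at (492,540).

```bash
sed -i 's/180),down(th)/225),down(th)/g; s/manip.line_to((\*src,180),speed=150)/manip.line_to((*src,225),speed=150)/' h.py; python3 - <<'E'
from h import *
print(weight((446.5,-291),loc(WP,0,30),59,14))
manip.move_ptp((400,-330,290),down(45)); manip.dwell(2);st()
for c in("scene","top"):
    im,d=get_image(c);W=cloud(c,d)
    for n,b in(("w",(475,515,-110,0)),("g",(510,585,155,205))):
        m=(W[...,0]>b[0])&(W[...,0]<b[1])&(W[...,1]>b[2])&(W[...,1]<b[3])&(W[...,2]>30)&(W[...,2]<85);print(c,n,m.sum(),np.median(W[m][:,2]))
    m=(W[...,0]>500)&(W[...,0]<570)&(W[...,1]>-120)&(W[...,1]<10)&(W[...,2]>105)&(W[...,2]<150);print("knobs",np.percentile(W[m][:,2],[50,95]))
    m=(W[...,0]>460)&(W[...,0]<590)&(W[...,1]>90)&(W[...,1]<220)&(W[...,2]>150);print("jars",np.percentile(W[m][:,2],[50,95]))
    if c=="scene":save(im,"w2",(150,140,410,335),3)
E
```

```text
at weight False t64.1 pos [ 446.4 -291.2   39.8] F [0.5 0.  0.1] gap 0.599 ff 0.0
grip t64.5 pos [ 447.  -291.2   40.5] F [0.3 0.5 2.1] gap 0.263 ff 48.8
placed False t68.8 pos [532.  -24.9  99.1] F [ 0.6 -0.7 -0.4] gap 0.264 ff 49.2
True
 t73.3 pos [ 400. -330.  290.] F [ 0.7 -0.  -0.2] gap 0.549 ff 0.0
scene w 480 60.3411031376225
scene g 9 58.04536796683499
knobs [121.13111417 125.76357747]
jars [163.22393353 170.06021223]
top w 631 59.49873182054239
top g 215 57.15468614532483
knobs [121.8065633  126.70761371]
jars [164.09688055 170.97079206]
```

View pics/w2.png

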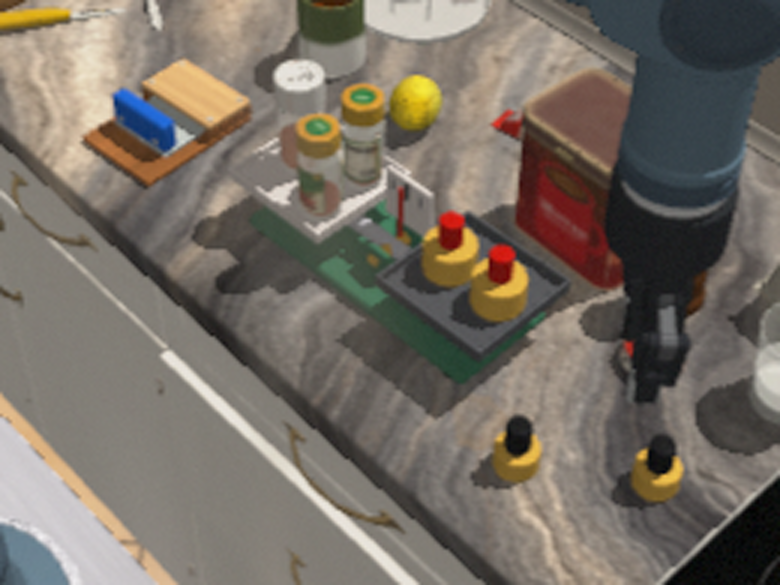

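The picture shows the beam floating about level (pan floors at 58 and 60 mm), with all three jars upright, two big weights on the dark pan, and the scraper docked. The two small weights are unused on the worktop, and the gripper is clear of everything.

```bash
python3 -c "
from workcell import *
print(ticket.hand_in())"
```

```text
the job is handed in; nothing more can be done
None
```

The job is handed in: the scraper is home in its dock, the three jars I found stand upright on the white pan, and two 200 g weights on the dark pan bring the beam to about level (pan floors within about 2 mm).

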